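# Close the four plaster moulds with their own lids

### The arm

A 7-joint arm with a two-finger parallel gripper is mounted at the origin on the work surface. World frame = base frame: x ahead of the robot, y to its left, z up, the work surface at z = 0. Lengths are in m, angles in rad, forces in N, time in s.
With the tool pointing down it reaches from about 0.4 to 0.85 m from the base axis. Payload 10.4 kg.
Tool frame: the origin (TCP) lies at the centre of the arm's flange, where the gripper is bolted on; the fingertips stand 173 mm ahead of it and the grasp point (between the pads) lies 155 mm ahead of it; z points along the fingers, y is the line along which they close (so a half turn about z gives the same grasp; the last joint's range is limited). The gripper opens to 85 mm and grips with 20 to 120 N. Pads are 22 mm wide; open, the fingers measure 114 mm over their backs; the gripper's body (76 mm by 85 mm) begins 54 mm behind the grasp point. The pads swing forward as they close: fully open they stand 13 mm farther back than shut.
Start: joints at [1.12, 0.332, -0.065, 1.46, 0.022, 1.35, -0.088], TCP at [0.259, -0.569, 0.405] pointing down, gripper open.
Joint ranges: [-2.6, 2.6], [-0.5, 2.12], [-1.47, 1.34], [0.16, 2.42], [-1.27, 4.41], [0.06, 2.06], [-2.6, 2.6]. Speed limits (rad/s): [2.22, 2.22, 2.79, 2.79, 3.14, 3.14, 3.14].

### API

Orientations are given as a unit quaternion [x, y, z, w].
In Python, from station import sense, read_camera, camera_model, sign_off gives the robot as it stands.
- The arm moves only by the shell command python3 -m creep 'ROWS' [FORCE]. ROWS is JSON, a list of rows, each an object of numbers: "hand": the opening, from 0 (shut) to 1 (fully open); "x", "y", "z": the shift along the tool's x, y, z scaled (see below); "yaw": the turn about the tool's z scaled (see below). A call has 1 to 12 rows; each row shifts and turns the commanded pose from where the row before left it, along the tool's axes as they then stand; what a row does not reach is not made up. The controller multiplies each number of a shift by 3 cm and each number of a turn by 0.08 rad. A row lasts 1/12 s, in which the tool goes at most 41.7 mm and 7.16 degrees, less where a joint would pass 70% of its speed; a pose out of reach is approached as far as the arm can. A call with a number of a shift or a turn outside -1 to 1 is refused whole. A call with a gripper value outside its range is refused whole. The fingers move at their own pace and stop on an object; FORCE is the grip in N (left out, the last holds). Time passes only in rows, so rows that do not move let the fingers close. It gives the time, the measured TCP pose, the force, the opening and the grip force at its end, in the units of the state.
- sense(): the state, without advancing time (a new reading comes with each control period).
- read_camera(name): name is "side" or "top"; returns the picture (420x560x3 uint8, blue, green, red); there is no depth.
- camera_model(name): a dict with "K" (3x3 intrinsics, pixels), "rvec" (rotation vector, rad) and "tvec" (3), from world to camera coordinates, as OpenCV has them. Camera axes: x right, y down, z forward; pixel columns grow to the right and rows downward; lengths in m; the calibration is good to about 2 mm. A picture is of the moment at which its call begins. camera_model takes no time and is no camera call.
- sign_off(): hands the job in; it is judged then, once.
The state is a dict: "time": time; "joint_pos": joint angles; "joint_vel": joint speeds; "effort": joint torques, N m; "eef_pos": TCP position; "eef_rot": TCP orientation; "force": force on the tool from outside, world axes, zero at the start; "moment": the same for the moment, N m; "width": opening from 0.0 (shut) to 1.0 (fully open); "gripper_force": force on a finger pad.
Only numpy, scipy, OpenCV 4.12 (cv2) and the standard library are available. Lean on these libraries where they do the work, as an engineer would, in place of code of your own. Each camera call takes 0.05 s, during which the arm holds its last target. There are 200 camera calls.

### The job

Close the four open plaster moulds: put each loose plaster lid, plug down, on the mould of the same shape and size, so that it sits flat on the rim and, for the square and the oblong one, its edges line up with the mould's. Plaster chips, so set the lids down rather than dropping them, and leave the pigment bottle and the jar where they stand.

Things in the scene. Friction and masses are not known exactly. Their poses are not given: they have to be found in the camera images.
- lid_large_round: Loose plaster mould lid, outline round, diameter 90 mm, about 126 g, standing on its plug. Upwards from its origin (centre of the plug's underside, z up): plug diameter 50 mm and 8 mm high; plate of the full outline from 8 to 20 mm; upright grip ridge in the middle of the plate, 46 mm long along x, 24 mm wide along y, from 20 to 50 mm. Grip the ridge across its 24 mm width. Yaw arbitrary.
- mould_large_round: Open plaster mould, outline round, diameter 90 mm, 36 mm high, fixed to the table. Origin at the centre of its underside, z up. Pocket in its top, centred, diameter 66 mm and 14 mm deep, with a flat rim around it; a flat skin-coloured casting lies inside, lower than the plug reaches. The lid of the same outline seats with its plug in the pocket (8 mm play all round) and its plate on the rim: lid origin 28 mm above this origin.
- lid_small_round: Loose plaster mould lid, outline round, diameter 62 mm, about 86 g, standing on its plug. Upwards from its origin (centre of the plug's underside, z up): plug diameter 30 mm and 8 mm high; plate of the full outline from 8 to 20 mm; upright grip ridge in the middle of the plate, 46 mm long along x, 24 mm wide along y, from 20 to 50 mm. Grip the ridge across its 24 mm width. Yaw arbitrary.
- mould_small_round: Open plaster mould, outline round, diameter 62 mm, 36 mm high, fixed to the table. Origin at the centre of its underside, z up. Pocket in its top, centred, diameter 46 mm and 14 mm deep, with a flat rim around it; a flat skin-coloured casting lies inside, lower than the plug reaches. The lid of the same outline seats with its plug in the pocket (8 mm play all round) and its plate on the rim: lid origin 28 mm above this origin.
- lid_square: Loose plaster mould lid, outline square, 74 x 74 mm, about 116 g, standing on its plug. Upwards from its origin (centre of the plug's underside, z up): plug 38 x 38 mm and 8 mm high; plate of the full outline from 8 to 20 mm; upright grip ridge in the middle of the plate, 46 mm long along x, 24 mm wide along y, from 20 to 50 mm. Grip the ridge across its 24 mm width. Yaw arbitrary.
- mould_square: Open plaster mould, outline square, 74 x 74 mm, 36 mm high, fixed to the table. Origin at the centre of its underside, z up. Pocket in its top, centred, 54 x 54 mm and 14 mm deep, with a flat rim around it; a flat skin-coloured casting lies inside, lower than the plug reaches. The lid of the same outline seats with its plug in the pocket (8 mm play all round) and its plate on the rim: lid origin 28 mm above this origin.
- lid_oblong: Loose plaster mould lid, outline rectangular, 96 (x) by 54 (y) mm, about 112 g, standing on its plug. Upwards from its origin (centre of the plug's underside, z up): plug 60 (x) by 20 (y) mm and 8 mm high; plate of the full outline from 8 to 20 mm; upright grip ridge in the middle of the plate, 46 mm long along x, 24 mm wide along y, from 20 to 50 mm. Grip the ridge across its 24 mm width. Yaw arbitrary.
- mould_oblong: Open plaster mould, outline rectangular, 96 (x) by 54 (y) mm, 36 mm high, fixed to the table. Origin at the centre of its underside, z up. Pocket in its top, centred, 76 (x) by 36 (y) mm and 14 mm deep, with a flat rim around it; a flat skin-coloured casting lies inside, lower than the plug reaches. The lid of the same outline seats with its plug in the pocket (8 mm play all round) and its plate on the rim: lid origin 28 mm above this origin.
- pigment_bottle: Bystander: amber pigment bottle with white cap, 32 mm diameter, 72 mm high, loose, standing among the moulds and lids. Origin at the centre of its underside.
- jar: Bystander: white jar, 56 mm diameter, 60 mm high, loose, standing among the moulds and lids. Origin at the centre of its underside.
Not all that is in view belongs to the job. What is shaped like the lid_small_round but orange or yellow is not meant.

How it is judged:
By the outcome, as a careful person would: the job done as asked, in the order asked, and still so for the second after the job is handed in, with the robot touching nothing.
It also fails if it takes over 102 s, if anything falls off the work surface, if the arm or the gripper's body presses on something with over 40 N, if the wrist force passes 120 N, or if a joint passes its speed limit or range.

## Working session

There is one attempt and no reset: what is moved stays moved. The work goes in short steps, Python scripts to look and compute and a shell command to move; the robot and the scene stay as the last step left them, time stands still between calls to the robot, and variables do not carry over. Pictures are saved under pics/ and viewed, at most 14 in all, crops included, and the job is handed in when it is done.

```bash
mkdir -p pics; ls
python3 - <<'E'
from station import *
import cv2
s=sense(); print(s)
for n in("top","side"):
    cv2.imwrite(f"pics/{n}0.png",read_camera(n)); print(camera_model(n))
E
```

```text
pics
{'time': 0.0, 'joint_pos': array([ 1.12042469,  0.33285998, -0.06471437,  1.46092451,  0.02160335,
        1.34990881, -0.08849821]), 'joint_vel': array([-1.04184994e-03,  9.85387274e-05, -1.86068304e-03,  2.08321228e-04,
        9.02337920e-04, -1.01859318e-03,  1.82484450e-03]), 'effort': array([-1.17425574e-03, -6.25456309e+01,  4.86555090e-02, -3.91608524e+01,
        1.62367366e-02,  9.89426044e-03, -2.93337041e-05]), 'eef_pos': array([ 0.25923669, -0.56856084,  0.40393125]), 'eef_rot': array([ 9.77209354e-01,  2.12276670e-01, -1.80203127e-04, -6.78944227e-04]), 'force': array([-0.40068284, -0.21643009,  0.38792144]), 'moment': array([-9.71322620e-03,  1.10286826e-03,  1.80372894e-05]), 'gripper_force': 0.0, 'width': 1.000210508991651}
{'K': array([[538.41885909,   0.        , 279.00471942],
       [  0.        , 538.41885909, 211.96447919],
       [  0.        ,   0.        ,   1.        ]]), 'rvec': array([ 2.17900983, -2.13441408,  0.12476052]), 'tvec': array([-0.00842013,  0.53245516,  1.59429619])}
{'K': array([[433.80365458,   0.        , 281.66938   ],
       [  0.        , 433.80365458, 209.31922358],
       [  0.        ,   0.        ,   1.        ]]), 'rvec': array([ 0.75369963, -2.58928685,  1.11916753]), 'tvec': array([0.41353952, 0.22983876, 0.94665552])}
```

View pics/top0.png

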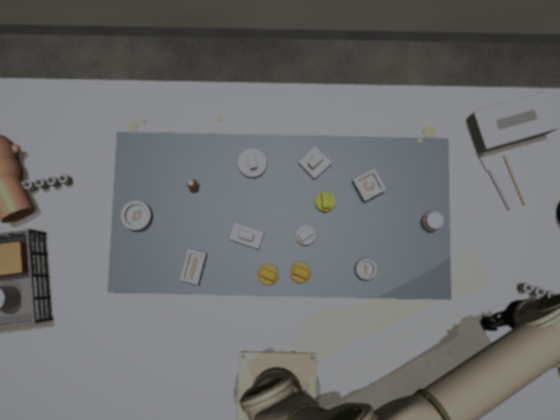

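View pics/side0.png

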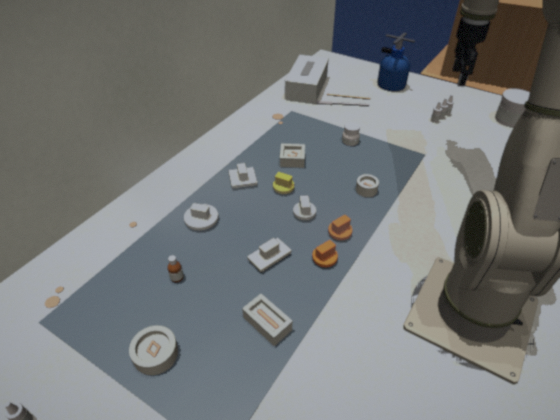

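Run:
```python
import cv2
im=cv2.imread("pics/top0.png")
for i,x in enumerate((115,265)):
    c=cv2.convertScaleAbs(cv2.resize(im[140:290,x:x+190],None,fx=4.2,fy=4,interpolation=cv2.INTER_CUBIC)) if 0 else cv2.resize(im[143:288,x:x+190],None,fx=4,fy=4,interpolation=cv2.INTER_CUBIC)
    cv2.imwrite(f"pics/c{i}.png",c)
```

```text
(no output)
```

View pics/c0.png

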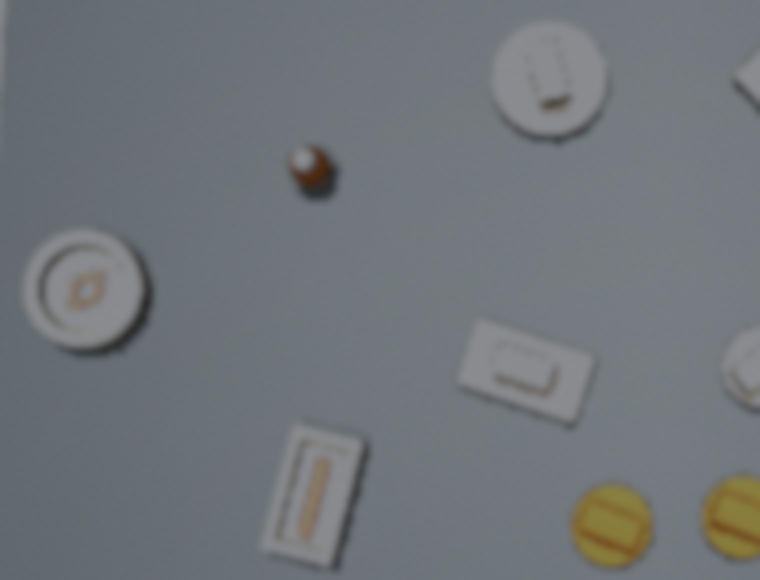

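View pics/c1.png

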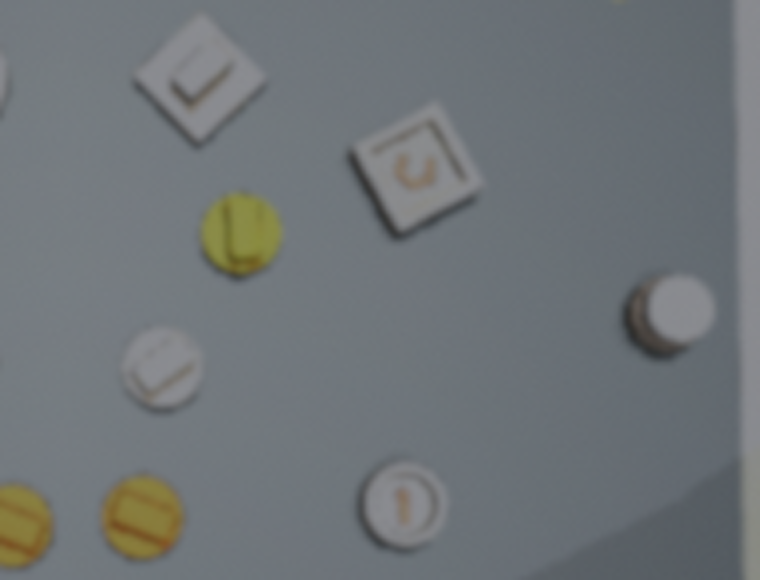

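```bash
cat > h.py <<'E'
import cv2, numpy as np
from station import *
def back(n,uv,z):
    m=camera_model(n); R=cv2.Rodrigues(m["rvec"])[0]; t=m["tvec"]
    uv=np.float64(uv).reshape(-1,2); d=np.c_[uv,np.ones(len(uv))]@np.linalg.inv(m["K"]).T@R
    c=-R.T@t; return c+d*((z-c[2])/d[:,2])[:,None]
def proj(n,P):
    m=camera_model(n); return cv2.projectPoints(np.float64(P).reshape(-1,3),m["rvec"],m["tvec"],m["K"],None)[0].reshape(-1,2)
def contour(im,uv,r=24,k=6):
    x0,y0=int(uv[0])-r,int(uv[1])-r
    g=cv2.resize(im[y0:y0+2*r,x0:x0+2*r].max(2),None,fx=k,fy=k,interpolation=cv2.INTER_CUBIC)
    t=(np.median(g)+np.percentile(g,97))/2
    cs=cv2.findContours((g>t).astype(np.uint8),0,cv2.CHAIN_APPROX_NONE)[0]
    c=max(cs,key=cv2.contourArea)[:,0]
    return (c+.5)/k-.5+[x0,y0]
def measure(im,uv,z,rnd,**a):
    p=back("top",contour(im,uv,**a),z)[:,:2]; h=cv2.convexHull(np.float32(p*1000))
    (cx,cy),wh,ang=cv2.minAreaRect(h)
    if rnd:
        (cx,cy),_,_=cv2.fitEllipse(h); return np.round([cx,cy,wh[0],wh[1]],1)
    if wh[0]<wh[1]: wh=wh[::-1]; ang+=90
    return np.round([cx,cy,wh[0],wh[1],(ang+90)%180-90],1)
def tool(s=None):  # yaw of the tool y axis (deg), pos
    from scipy.spatial.transform import Rotation as R
    s=s or sense(); M=R.from_quat(s["eef_rot"]).as_matrix(); return s["eef_pos"],M
def goto(x,y,gz,closing,pos=None,M=None):
    """needed shift in tool units (3cm) / yaw units (.08rad) to put grasp point at x,y,gz (m), tool y axis along `closing` deg (mod 180)"""
    p,M0=tool(); M=M0
    for off in (0,):
        a=np.degrees(np.arctan2(M[1,1],M[0,1])); d=(closing-a+90)%180-90
    sh=M.T@(np.array([x,y,gz+.155])-p)
    print("shift units",np.round(sh/.03,2),"yaw units (tool z down => neg)",round(-np.radians(d)/.08,2),"tool y at",round(a,1),"q7",round(sense()["joint_pos"][6],2),'t',round(sense()["time"],2))
E
python3 - <<'E'
from h import *
im=cv2.imread("pics/top0.png")
for n,uv,z,r in [("lidL",(252,163),.02,1),("mL",(136,215),.036,1),("lidS",(305.5,235),.02,1),("mS",(366,269),.036,1),("lidSq",(315,163),.02,0),("mSq",(369,185),.036,0),("lidO",(247,236),.02,0),("mO",(193,267),.036,0)]:
    print(n,measure(im,uv,z,r))
# ridge long axis directions from crops (crop0 x0=115,crop1 x0=265,y0=143): two ends at z=.05
f=lambda c,x0:(np.array(c)+.5)/4-.5+[x0,143]
for n,x0,a,b in [("lidL",115,(539,40),(556,100)),("lidS",265,(142,385),(191,362)),("lidSq",265,(180,93),(222,58)),("bottle",115,(304,160),(304,160)),("jar",265,(681,310),(681,310))]:
    p=back("top",f([a,b],x0),.05);d=p[1]-p[0];print(n,p[:,:2].mean(0).round(4),np.degrees(np.arctan2(d[1],d[0])).round(1),np.linalg.norm(d).round(3))
p,M=tool();print(p,M.round(3))
E
```

```text
lidL [688.8  89.7  84.6  84.3]
mL [516.  437.3  85.7  84.5]
lidS [474.7 -77.7  37.5  52.8]
mS [ 368.3 -261.3   58.    56.6]
lidSq [ 693.6 -104.    70.1   69.8   45.3]
mSq [ 624.6 -269.6   72.6   72.4  -60.5]
lidO [462.5 101.9  91.7  49.   72.8]
mO [364.5 258.3  95.2  52.2 -12.8]
lidL [0.6865 0.0889] -162.9 0.048
lidS [ 0.4601 -0.08  ] -63.7 0.04
lidSq [ 0.6861 -0.1027] -48.7 0.042
bottle [0.6138 0.2702] 0.0 0.0
jar [ 0.5154 -0.4622] 0.0 0.0
[ 0.25928829 -0.56855212  0.40402347] [[ 0.91   0.415 -0.001]
 [ 0.415 -0.91   0.001]
 [-0.    -0.001 -1.   ]]
```

```bash
cat >> h.py <<'E'
def plan(x,y,gz,closing):
    """yaw first (units .08 rad), then shift (units 3 cm) in the turned frame; closing = tool y direction, deg"""
    s=sense(); p,M=tool(s); a=np.arctan2(M[1,1],M[0,1]); d=(np.radians(closing)-a+np.pi)%(2*np.pi)-np.pi
    M=cv2.Rodrigues(np.array([0,0,d]))[0]@M
    sh=M.T@(np.array([x,y,gz+.155])-p)/.03
    print("yaw",round(-d/.08,2),"then",sh.round(2),"| grasp at",(p-[0,0,.155]).round(4),"toolY",np.degrees(a).round(1),"q7",s["joint_pos"][6].round(2),"t",round(s["time"],2),"F",s["force"].round(1),"w",round(s["width"],2))
E
python3 - <<'E'
from h import *
print(back("top",[305.1+.1,234.6],.02), back("top",[84/4-.4+115,289/4-.4+143],.036))
im=cv2.imread("pics/top0.png"); print(measure(im,(305.2,234.6),.02,1,r=16))
plan(.474,-.078,.12,26.3)
E
```

```text
[[ 0.46659212 -0.0780658   0.02      ]] [[0.514449   0.43461295 0.036     ]]
[474.5 -77.6  36.6  51.2]
yaw -20.02 then [11.49 13.67  4.28] | grasp at [ 0.2593 -0.5686  0.249 ] toolY -65.5 q7 -0.09 t 0.1 F [-0.5  0.8  0.5] w 1.0
```

```bash
python3 -m creep '[{"hand":0.6,"yaw":-1},{"hand":0.6,"yaw":-1},{"hand":0.6,"yaw":-1},{"hand":0.6,"yaw":-1},{"hand":0.6,"yaw":-1},{"hand":0.6,"yaw":-1},{"hand":0.6,"yaw":-1},{"hand":0.6,"yaw":-1},{"hand":0.6,"yaw":-1},{"hand":0.6,"yaw":-1}]' 40
python3 -m creep '[{"hand":0.6,"yaw":-1},{"hand":0.6,"yaw":-1},{"hand":0.6,"yaw":-1},{"hand":0.6,"yaw":-1},{"hand":0.6,"yaw":-1},{"hand":0.6,"yaw":-1},{"hand":0.6,"yaw":-1},{"hand":0.6,"yaw":-1},{"hand":0.6,"yaw":-1},{"hand":0.6,"yaw":-1},{"hand":0.6}]' >/dev/null
python3 -m creep '[{"hand":0.6,"x":0.76,"y":0.9,"z":0},{"hand":0.6,"x":0.76,"y":0.9,"z":0},{"hand":0.6,"x":0.76,"y":0.9},{"hand":0.6,"x":0.76,"y":0.9},{"hand":0.6,"x":0.76,"y":0.9},{"hand":0.6,"x":0.76,"y":0.9},{"hand":0.6,"x":0.76,"y":0.9},{"hand":0.6,"x":0.76,"y":0.9},{"hand":0.6,"x":0.76,"y":0.9},{"hand":0.6,"x":0.76,"y":0.9},{"hand":0.6,"x":0.76,"y":0.9}]' >/dev/null
python3 -m creep '[{"hand":0.6,"x":0.76,"y":0.9,"z":0.8},{"hand":0.6,"x":0.76,"y":0.9,"z":0.8},{"hand":0.6,"x":0.76,"y":0.9,"z":0.8},{"hand":0.6,"x":0.76,"y":0.9,"z":0.8},{"hand":0.6,"z":0.8},{"hand":0.6},{"hand":0.6}]'
python3 - <<'E'
from h import *
plan(.466,-.0785,.12,26.3); cv2.imwrite("pics/s1.png",read_camera("side")[100:310,160:440])
import cv2
c=cv2.imread("pics/s1.png"); cv2.imwrite("pics/s1.png",cv2.resize(c,None,fx=2.8,fy=2.8,interpolation=2))
E
```

```text
yaw -20.02 then [11.59 13.42  4.28] | grasp at [ 0.2593 -0.5686  0.249 ] toolY -65.5 q7 -0.09 t 0.1 F [-0.5  0.8  0.5] w 1.0invalid input
invalid input
invalid input
invalid input
```

View pics/s1.png

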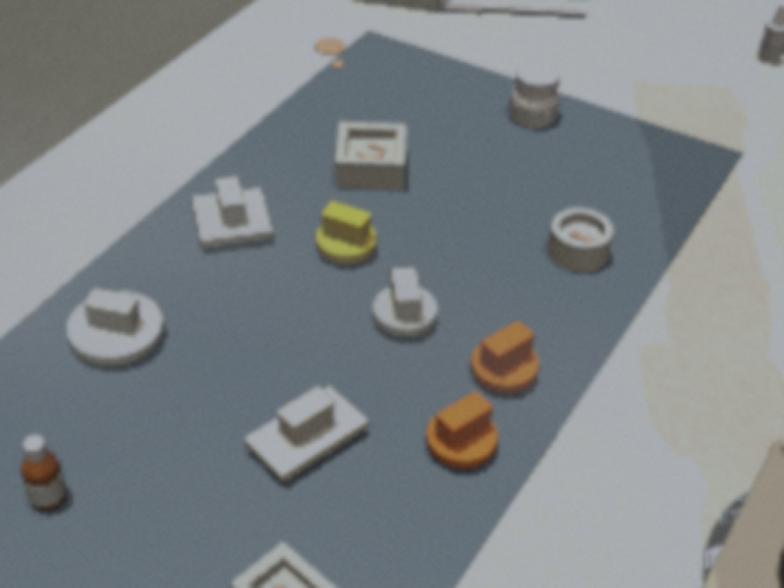

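All moves were refused, probably because every key is required. The picture shows the same scene, with the small lid's plate centred near crop (405,306).

```bash
python3 -m creep '[{"hand":0.6,"x":0,"y":0,"z":0,"yaw":-1}]' 40
python3 - <<'E'
from h import *
f=lambda c:np.array(c)/2.8-.3+[160,100]
print("lidS side",back("side",f((405,306)),.02)[:,:2], "mS",back("side",f((582,232)),.036)[:,:2])
print("lidL",back("side",f((115,321)),.02)[:,:2])
E
```

```text
time: 0.23
eef_pos: [0.2593, -0.5686, 0.4043]
eef_rot: [0.968, 0.251, -0.0, -0.0]
force: [-0.0, -0.6, 0.4]
width: 0.887
gripper_force: 0.0
lidS side [[ 0.46689363 -0.07679762]] mS [[ 0.36370282 -0.25075824]]
lidL [[0.68755714 0.08815517]]
```

```bash
python3 -m creep '[{"hand":0.6,"x":0,"y":0,"z":0,"yaw":-1},{"hand":0.6,"x":0,"y":0,"z":0,"yaw":-1},{"hand":0.6,"x":0,"y":0,"z":0,"yaw":-1},{"hand":0.6,"x":0,"y":0,"z":0,"yaw":-1},{"hand":0.6,"x":0,"y":0,"z":0,"yaw":-1},{"hand":0.6,"x":0,"y":0,"z":0,"yaw":-1},{"hand":0.6,"x":0,"y":0,"z":0,"yaw":-1},{"hand":0.6,"x":0,"y":0,"z":0,"yaw":-1},{"hand":0.6,"x":0,"y":0,"z":0,"yaw":-1},{"hand":0.6,"x":0,"y":0,"z":0,"yaw":-1}]' >/dev/null
python3 -m creep '[{"hand":0.6,"x":0,"y":0,"z":0,"yaw":-1},{"hand":0.6,"x":0,"y":0,"z":0,"yaw":-1},{"hand":0.6,"x":0,"y":0,"z":0,"yaw":-1},{"hand":0.6,"x":0,"y":0,"z":0,"yaw":-1},{"hand":0.6,"x":0,"y":0,"z":0,"yaw":-1},{"hand":0.6,"x":0,"y":0,"z":0,"yaw":-1},{"hand":0.6,"x":0,"y":0,"z":0,"yaw":-1},{"hand":0.6,"x":0,"y":0,"z":0,"yaw":-1},{"hand":0.6,"x":0,"y":0,"z":0,"yaw":-1},{"hand":0.6,"x":0,"y":0,"z":0,"yaw":0},{"hand":0.6,"x":0,"y":0,"z":0,"yaw":0}]' >/dev/null
python3 -m creep '[{"hand":0.6,"x":0.77,"y":0.9,"z":0,"yaw":0},{"hand":0.6,"x":0.77,"y":0.9,"z":0,"yaw":0},{"hand":0.6,"x":0.77,"y":0.9,"z":0,"yaw":0},{"hand":0.6,"x":0.77,"y":0.9,"z":0,"yaw":0},{"hand":0.6,"x":0.77,"y":0.9,"z":0,"yaw":0},{"hand":0.6,"x":0.77,"y":0.9,"z":0,"yaw":0},{"hand":0.6,"x":0.77,"y":0.9,"z":0,"yaw":0},{"hand":0.6,"x":0.77,"y":0.9,"z":0,"yaw":0},{"hand":0.6,"x":0.77,"y":0.9,"z":0,"yaw":0},{"hand":0.6,"x":0.77,"y":0.9,"z":0,"yaw":0},{"hand":0.6,"x":0.77,"y":0.9,"z":0,"yaw":0}]' >/dev/null
python3 -m creep '[{"hand":0.6,"x":0.77,"y":0.9,"z":0,"yaw":0},{"hand":0.6,"x":0.77,"y":0.9,"z":0,"yaw":0},{"hand":0.6,"x":0.77,"y":0.9,"z":0,"yaw":0},{"hand":0.6,"x":0.77,"y":0.9,"z":0.5,"yaw":0},{"hand":0.6,"x":0,"y":0,"z":1,"yaw":0},{"hand":0.6,"x":0,"y":0,"z":1,"yaw":0},{"hand":0.6,"x":0,"y":0,"z":1,"yaw":0},{"hand":0.6,"x":0,"y":0,"z":0.5,"yaw":0},{"hand":0.6,"x":0,"y":0,"z":0,"yaw":0},{"hand":0.6,"x":0,"y":0,"z":0,"yaw":0}]'
python3 - <<'E'
from h import *
plan(.4667,-.078,.043,26.3)
im=cv2.imread("pics/top0.png")
for uv in (1/4*403-.4+265,504/4-.4+143),: print(back("top",uv,.036))
p=contour(im,(366,269)); print(p.min(0),p.max(0))
print(proj("side",[.3683,-.2613,.036]),proj("top",[.3683,-.2613,.036]))
E
```

```text
time: 3.73
eef_pos: [0.4698, -0.079, 0.2847]
eef_rot: [0.529, 0.848, 0.0, -0.001]
force: [0.4, 0.5, 0.7]
width: 0.601
gripper_force: 0.0
yaw -0.05 then [ 0.07 -0.08  2.89] | grasp at [ 0.4698 -0.079   0.1297] toolY 26.1 q7 0.42 t 3.73 F [0.4 0.5 0.7] w 0.6
[[ 0.3676787  -0.25770279  0.036     ]]
[356.75 258.75] [376.41666667 277.91666667]
[[367.60611406 179.98393334]] [[366.5608778  268.41535247]]
```

```bash
python3 -m creep '[{"hand":0.6,"x":0.07,"y":-0.08,"z":0.8,"yaw":0},{"hand":0.6,"x":0,"y":0,"z":0.8,"yaw":0},{"hand":0.6,"x":0,"y":0,"z":0.8,"yaw":0},{"hand":0.6,"x":0,"y":0,"z":0.5,"yaw":0},{"hand":0.6,"x":0,"y":0,"z":0,"yaw":0},{"hand":0.6,"x":0,"y":0,"z":0,"yaw":0}]' >/dev/null
python3 -m creep '[{"hand":0.1,"x":0,"y":0,"z":0,"yaw":0},{"hand":0.1,"x":0,"y":0,"z":0,"yaw":0},{"hand":0.1,"x":0,"y":0,"z":0,"yaw":0},{"hand":0.1,"x":0,"y":0,"z":0,"yaw":0},{"hand":0.1,"x":0,"y":0,"z":0,"yaw":0},{"hand":0.1,"x":0,"y":0,"z":0,"yaw":0},{"hand":0.1,"x":0,"y":0,"z":0,"yaw":0},{"hand":0.1,"x":0,"y":0,"z":0,"yaw":0}]' 40
python3 -m creep '[{"hand":0.1,"x":0,"y":0,"z":-0.3,"yaw":0},{"hand":0.1,"x":0,"y":0,"z":-1,"yaw":0},{"hand":0.1,"x":0,"y":0,"z":-1,"yaw":0},{"hand":0.1,"x":0,"y":0,"z":-1,"yaw":0},{"hand":0.1,"x":0,"y":0,"z":0,"yaw":0},{"hand":0.1,"x":0,"y":0,"z":0,"yaw":0}]'
python3 - <<'E'
from h import *
plan(.368,-.260,.143,26.1)
cv2.imwrite("pics/s2.png",cv2.resize(read_camera("side")[80:290,180:460],None,fx=2.8,fy=2.8,interpolation=2))
E
```

```text
time: 4.9
eef_pos: [0.4677, -0.0783, 0.1995]
eef_rot: [0.529, 0.849, 0.0, 0.002]
force: [-1.5, 0.7, 8.0]
width: 0.273
gripper_force: 39.4
time: 5.4
eef_pos: [0.4673, -0.0782, 0.2991]
eef_rot: [0.529, 0.849, 0.0, 0.002]
force: [-0.1, 0.7, -0.9]
width: 0.27
gripper_force: 39.6
yaw 0.01 then [-3.99 -5.64  0.03] | grasp at [ 0.4673 -0.0782  0.1441] toolY 26.2 q7 0.43 t 5.4 F [-0.1  0.7 -0.9] w 0.27
```

View pics/s2.png

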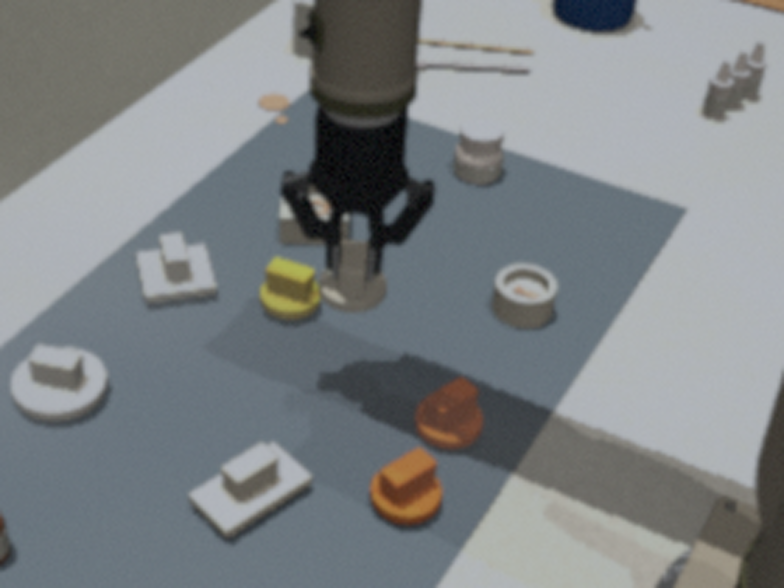

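```bash
python3 -m creep '[{"hand":0.1,"x":-0.4,"y":-0.56,"z":0,"yaw":0},{"hand":0.1,"x":-0.6,"y":-0.85,"z":0,"yaw":0},{"hand":0.1,"x":-0.6,"y":-0.85,"z":0,"yaw":0},{"hand":0.1,"x":-0.6,"y":-0.85,"z":0,"yaw":0},{"hand":0.1,"x":-0.6,"y":-0.85,"z":0,"yaw":0},{"hand":0.1,"x":-0.6,"y":-0.85,"z":0,"yaw":0},{"hand":0.1,"x":-0.6,"y":-0.83,"z":0,"yaw":0},{"hand":0.1,"x":0,"y":0,"z":0.5,"yaw":0},{"hand":0.1,"x":0,"y":0,"z":0.5,"yaw":0},{"hand":0.1,"x":0,"y":0,"z":0,"yaw":0},{"hand":0.1,"x":0,"y":0,"z":0,"yaw":0}]'
python3 - <<'E'
from h import *
plan(.368,-.260,.0735,26.1)
cv2.imwrite("pics/s3.png",cv2.resize(read_camera("side")[100:240,280:450],None,fx=4,fy=4,interpolation=2))
E
```

```text
time: 6.37
eef_pos: [0.3674, -0.2601, 0.2657]
eef_rot: [0.528, 0.849, 0.0, -0.002]
force: [-0.3, -0.3, -1.0]
width: 0.271
gripper_force: 39.6
yaw 0.02 then [-0.01  0.02  1.24] | grasp at [ 0.3674 -0.2601  0.1107] toolY 26.2 q7 0.91 t 6.37 F [-0.3 -0.3 -1. ] w 0.27
```

View pics/s3.png

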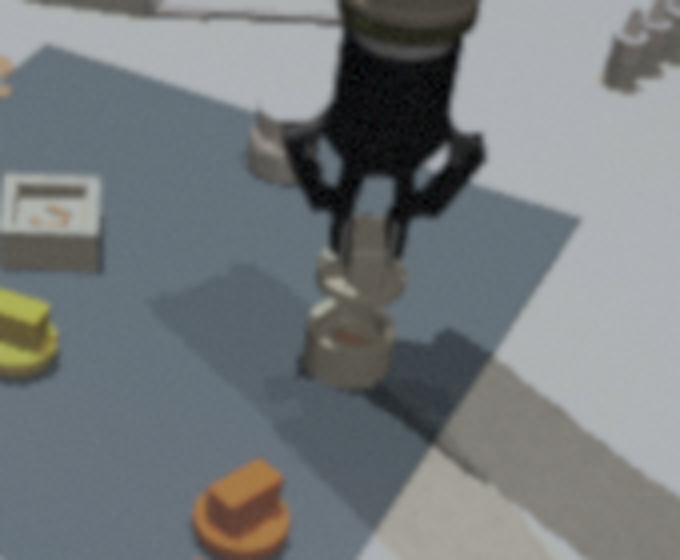

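Run:
```python
from h import *
P=proj("side",[[.3674,-.2601,.0862],[.3674,-.2601,.036],[.372,-.260,.036],[.3674,-.255,.036]]); print((P-[280,100])*4+1.5)
```

```text
[[362.36167858 266.16383754]
 [352.39369094 322.78268   ]
 [346.34202611 320.63539457]
 [349.39163513 326.67096298]]
```

```bash
python3 -m creep '[{"hand":0.1,"x":0.08,"y":0.06,"z":0.4,"yaw":0},{"hand":0.1,"x":0,"y":0,"z":0.4,"yaw":0},{"hand":0.1,"x":0,"y":0,"z":0.2,"yaw":0},{"hand":0.1,"x":0,"y":0,"z":0.1,"yaw":0},{"hand":0.1,"x":0,"y":0,"z":0.1,"yaw":0},{"hand":0.1,"x":0,"y":0,"z":0.05,"yaw":0},{"hand":0.1,"x":0,"y":0,"z":0,"yaw":0}]'
```

```text
time: 7.0
eef_pos: [0.3685, -0.2576, 0.2294]
eef_rot: [0.529, 0.849, -0.0, 0.0]
force: [0.2, -0.1, -0.6]
width: 0.273
gripper_force: 39.6
```

```bash
python3 -m creep '[{"hand":0.1,"x":0,"y":0,"z":0.05,"yaw":0},{"hand":0.1,"x":0,"y":0,"z":0.03,"yaw":0},{"hand":0.1,"x":0,"y":0,"z":0,"yaw":0}]'
```

```text
time: 7.25
eef_pos: [0.3687, -0.2577, 0.2275]
eef_rot: [0.529, 0.849, -0.0, 0.0]
force: [-3.3, 1.3, 6.8]
width: 0.272
gripper_force: 40.6
```

```bash
python3 -m creep '[{"hand":0.27,"x":0,"y":0,"z":0,"yaw":0},{"hand":0.4,"x":0,"y":0,"z":0,"yaw":0},{"hand":0.6,"x":0,"y":0,"z":0,"yaw":0},{"hand":0.6,"x":0,"y":0,"z":0,"yaw":0},{"hand":0.6,"x":0,"y":0,"z":-0.7,"yaw":0},{"hand":0.6,"x":0,"y":0,"z":-1,"yaw":0},{"hand":0.6,"x":0,"y":0,"z":-1,"yaw":0},{"hand":0.6,"x":0,"y":0,"z":0,"yaw":0},{"hand":0.6,"x":0,"y":0,"z":0,"yaw":0}]'
python3 - <<'E'
from h import *
plan(.4625,.1019,.130,-17.2)
plan(.6936,-.104,.047,45.3)
cv2.imwrite("pics/s4.png",cv2.resize(read_camera("side")[100:240,280:450],None,fx=4,fy=4,interpolation=2))
E
```

```text
time: 8.0
eef_pos: [0.3689, -0.2579, 0.3093]
eef_rot: [0.529, 0.849, -0.0, 0.002]
force: [-0.3, 0.2, -0.8]
width: 0.603
gripper_force: 0.0
yaw 9.46 then [12.38 -0.57  0.77] | grasp at [ 0.3689 -0.2579  0.1543] toolY 26.2 q7 0.94 t 8.0 F [-0.3  0.2 -0.8] w 0.6
yaw -4.17 then [-4.07 11.26  3.6 ] | grasp at [ 0.3689 -0.2579  0.1543] toolY 26.2 q7 0.94 t 8.0 F [-0.3  0.2 -0.8] w 0.6
```

View pics/s4.png

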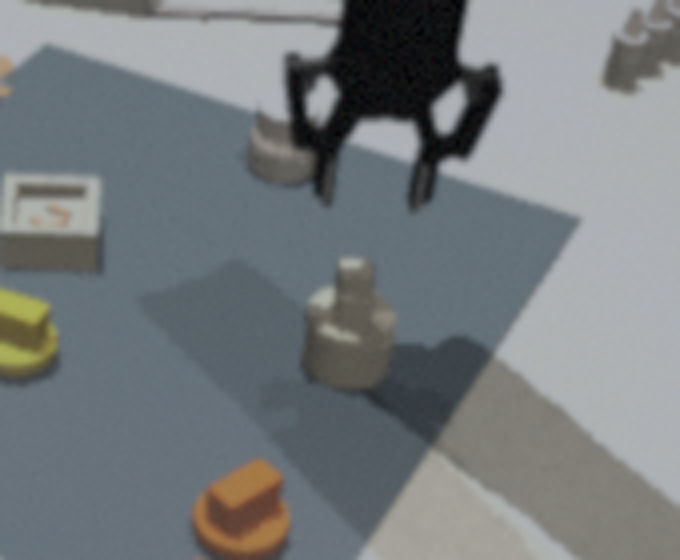

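The small lid is seated flush: its edges at columns 305–393 match the mould's. Next is the square lid.

```bash
python3 -m creep '[{"hand":0.6,"x":0,"y":0,"z":0,"yaw":-1},{"hand":0.6,"x":0,"y":0,"z":0,"yaw":-1},{"hand":0.6,"x":0,"y":0,"z":0,"yaw":-1},{"hand":0.6,"x":0,"y":0,"z":0,"yaw":-1},{"hand":0.6,"x":0,"y":0,"z":0,"yaw":-0.17},{"hand":0.6,"x":-0.2,"y":0.5,"z":0,"yaw":0},{"hand":0.6,"x":-0.35,"y":0.98,"z":0,"yaw":0},{"hand":0.6,"x":-0.35,"y":0.98,"z":0,"yaw":0},{"hand":0.6,"x":-0.35,"y":0.98,"z":0,"yaw":0},{"hand":0.6,"x":-0.35,"y":0.98,"z":0,"yaw":0},{"hand":0.6,"x":-0.35,"y":0.98,"z":0,"yaw":0},{"hand":0.6,"x":-0.35,"y":0.98,"z":0,"yaw":0}]' >/dev/null
python3 -m creep '[{"hand":0.6,"x":-0.35,"y":0.98,"z":0,"yaw":0},{"hand":0.6,"x":-0.35,"y":0.98,"z":0,"yaw":0},{"hand":0.6,"x":-0.35,"y":0.98,"z":0,"yaw":0},{"hand":0.6,"x":-0.35,"y":0.98,"z":0,"yaw":0},{"hand":0.6,"x":-0.35,"y":0.98,"z":0,"yaw":0},{"hand":0.6,"x":0,"y":0,"z":0.5,"yaw":0},{"hand":0.6,"x":0,"y":0,"z":0.5,"yaw":0},{"hand":0.6,"x":0,"y":0,"z":0,"yaw":0},{"hand":0.6,"x":0,"y":0,"z":0,"yaw":0}]'
python3 - <<'E'
from h import *
f=lambda c:np.array(c)/2.8-.3+[160,100]
# side view s1: lid_square plate-top corners
c=back("side",f([(194,201),(262,191),(271,233),(203,245)]),.02)[:,:2]; print(c.round(4).tolist(),c.mean(0))
p=back("side",f([(247,436),(330,390),(367,425),(286,475)]),.02)[:,:2]; print(p.mean(0))
plan(.6926,-.104,.047,45.3)
E
```

```text
time: 9.8
eef_pos: [0.6917, -0.1037, 0.2757]
eef_rot: [0.381, 0.925, -0.001, -0.002]
force: [0.1, -0.9, 0.4]
width: 0.596
gripper_force: 0.0
[[0.736, -0.0971], [0.6855, -0.1496], [0.6375, -0.0975], [0.6846, -0.045]] [ 0.68589483 -0.09728227]
[0.45818638 0.10402726]
yaw -0.02 then [-0.04  0.02  2.46] | grasp at [ 0.6917 -0.1037  0.1207] toolY 45.2 q7 0.64 t 9.8 F [ 0.1 -0.9  0.4] w 0.6
```

```bash
python3 - <<'E'
from h import *
print(back("top",[200.75/4-.4+265,77.5/4-.4+143],.02))
print(back("top",[416/4-.4+265,169/4-.4+143],.036))
E
python3 -m creep '[{"hand":0.6,"x":-0.04,"y":-0.05,"z":0.8,"yaw":0},{"hand":0.6,"x":0,"y":0,"z":0.8,"yaw":0},{"hand":0.6,"x":0,"y":0,"z":0.6,"yaw":0},{"hand":0.6,"x":0,"y":0,"z":0.26,"yaw":0},{"hand":0.6,"x":0,"y":0,"z":0,"yaw":0},{"hand":0.6,"x":0,"y":0,"z":0,"yaw":0}]'
python3 -m creep '[{"hand":0.1,"x":0,"y":0,"z":0,"yaw":0},{"hand":0.1,"x":0,"y":0,"z":0,"yaw":0},{"hand":0.1,"x":0,"y":0,"z":0,"yaw":0},{"hand":0.1,"x":0,"y":0,"z":0,"yaw":0},{"hand":0.1,"x":0,"y":0,"z":0,"yaw":0},{"hand":0.1,"x":0,"y":0,"z":0,"yaw":0},{"hand":0.1,"x":0,"y":0,"z":0,"yaw":0},{"hand":0.1,"x":0,"y":0,"z":0,"yaw":0}]'
python3 -m creep '[{"hand":0.1,"x":0,"y":0,"z":-0.3,"yaw":0},{"hand":0.1,"x":0,"y":0,"z":-1,"yaw":0},{"hand":0.1,"x":0,"y":0,"z":-1,"yaw":0},{"hand":0.1,"x":0,"y":0,"z":-0.3,"yaw":0},{"hand":0.1,"x":0,"y":0,"z":0,"yaw":0},{"hand":0.1,"x":0,"y":0,"z":0,"yaw":0}]'
python3 - <<'E'
from h import *
plan(.6246,-.2696,.130,29.5)
cv2.imwrite("pics/s5.png",cv2.resize(read_camera("side")[80:230,200:370],None,fx=4,fy=4,interpolation=2))
E
```

```text
[[ 0.69116506 -0.104187    0.02      ]]
[[ 0.62034238 -0.26713397  0.036     ]]
time: 10.3
eef_pos: [0.6926, -0.105, 0.2051]
eef_rot: [0.381, 0.925, -0.0, 0.0]
force: [0.8, 0.2, 1.0]
width: 0.601
gripper_force: 0.0
time: 10.97
eef_pos: [0.6933, -0.1045, 0.2059]
eef_rot: [0.38, 0.925, 0.0, 0.001]
force: [-0.2, -0.4, 7.4]
width: 0.266
gripper_force: 41.2
time: 11.47
eef_pos: [0.6925, -0.1045, 0.2822]
eef_rot: [0.38, 0.925, -0.0, 0.0]
force: [-0.6, 0.2, -1.2]
width: 0.269
gripper_force: 40.3
yaw 3.45 then [-3.68 -4.68 -0.09] | grasp at [ 0.6925 -0.1045  0.1272] toolY 45.3 q7 0.65 t 11.47 F [-0.6  0.2 -1.2] w 0.27
```

View pics/s5.png

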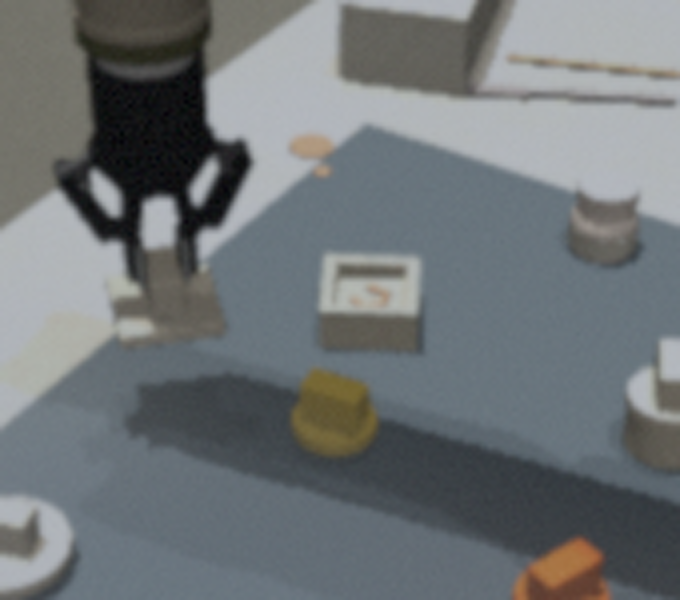

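```bash
python3 - <<'E'
from h import *
g=lambda c:np.array(c)/4-.4+[200,80]
p=back("side",g([(324,254),(422,257),(420,318),(319,315)]),.036)[:,:2];print(p.round(3).tolist(),p.mean(0))
def sq(x,y,z,a,h):
    a=np.radians(a);R=np.array([[np.cos(a),-np.sin(a)],[np.sin(a),np.cos(a)]]);q=np.array([[1,1],[1,-1],[-1,-1],[-1,1]])*h@R.T+[x,y];return np.c_[q,[z]*4]
for P in (sq(.6246,-.2696,.036,29.5,.037),sq(.621,-.267,.036,29.5,.037),sq(.6925,-.1045,.1272-.0505+.02,45.3,.037)): print(((proj("side",P)-[200,80])*4+1.5).round().tolist())
E
python3 -m creep '[{"hand":0.1,"x":0,"y":0,"z":0,"yaw":1},{"hand":0.1,"x":0,"y":0,"z":0,"yaw":1},{"hand":0.1,"x":0,"y":0,"z":0,"yaw":1},{"hand":0.1,"x":0,"y":0,"z":0,"yaw":0.45},{"hand":0.1,"x":-0.4,"y":-0.5,"z":0,"yaw":0},{"hand":0.1,"x":-0.65,"y":-0.83,"z":0,"yaw":0},{"hand":0.1,"x":-0.65,"y":-0.83,"z":0,"yaw":0},{"hand":0.1,"x":-0.65,"y":-0.83,"z":0,"yaw":0},{"hand":0.1,"x":-0.65,"y":-0.83,"z":0,"yaw":0},{"hand":0.1,"x":-0.65,"y":-0.83,"z":0.2,"yaw":0},{"hand":0.1,"x":0,"y":0,"z":0.3,"yaw":0},{"hand":0.1,"x":0,"y":0,"z":0,"yaw":0}]' >/dev/null
python3 -m creep '[{"hand":0.1,"x":0,"y":0,"z":0,"yaw":0}]'
python3 - <<'E'
from h import *
plan(.6226,-.268,.100,29.5)
cv2.imwrite("pics/s6.png",cv2.resize(read_camera("side")[110:190,240:350],None,fx=7,fy=7,interpolation=2))
P=[]
E
```

```text
[[0.674, -0.282], [0.607, -0.32], [0.568, -0.251], [0.634, -0.213]] [ 0.62057058 -0.26651732]
[[318.0, 309.0], [323.0, 253.0], [418.0, 255.0], [416.0, 312.0]]
[[320.0, 312.0], [325.0, 256.0], [420.0, 258.0], [419.0, 315.0]]
[[119.0, 335.0], [105.0, 273.0], [207.0, 260.0], [226.0, 320.0]]
time: 12.6
eef_pos: [0.6246, -0.268, 0.2651]
eef_rot: [0.504, 0.864, 0.0, -0.002]
force: [0.3, 0.0, -0.7]
width: 0.265
gripper_force: 40.3
yaw -0.0 then [ 0.03 -0.06  0.34] | grasp at [ 0.6246 -0.268   0.1101] toolY 29.5 q7 0.65 t 12.6 F [ 0.3  0.  -0.7] w 0.27
```

View pics/s6.png

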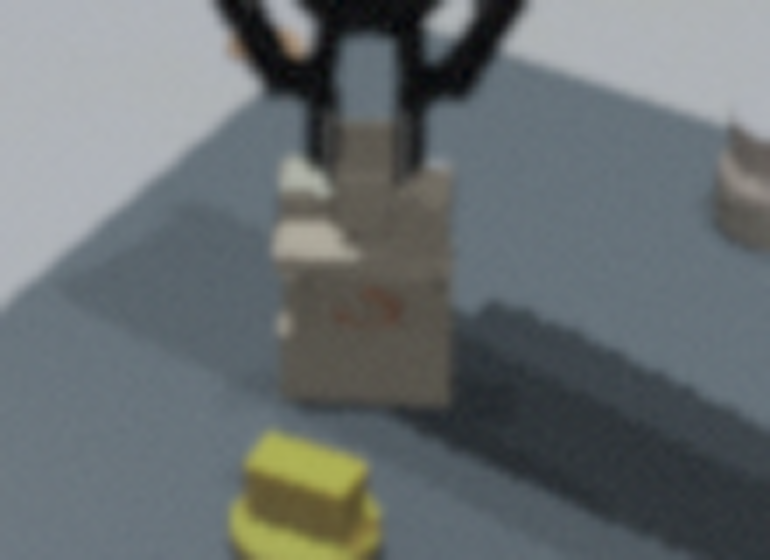

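Run:
```python
from h import *
def sq(x,y,z,a,h):
    a=np.radians(a);R=np.array([[np.cos(a),-np.sin(a)],[np.sin(a),np.cos(a)]]);q=np.array([[1,1],[1,-1],[-1,-1],[-1,1]])*h@R.T+[x,y];return np.c_[q,[z]*4]
z=.1101-.0505
for P in (sq(.6246,-.268,z+.02,29.5,.037),sq(.6246,-.268,z+.008,29.5,.037),sq(.6225,-.268,0,29.5,.037),sq(.6225,-.268,.036,29.5,.037)): print(((proj("side",P)-[240,110])*7+3).round().tolist())
```

```text
[[274.0, 249.0], [284.0, 151.0], [453.0, 156.0], [451.0, 254.0]]
[[274.0, 272.0], [284.0, 174.0], [452.0, 179.0], [450.0, 277.0]]
[[279.0, 401.0], [288.0, 301.0], [451.0, 306.0], [448.0, 406.0]]
[[279.0, 334.0], [288.0, 235.0], [454.0, 240.0], [451.0, 340.0]]
```

```bash
python3 -m creep '[{"hand":0.1,"x":0.015,"y":-0.06,"z":0.4,"yaw":0},{"hand":0.1,"x":0,"y":0,"z":0.3,"yaw":0},{"hand":0.1,"x":0,"y":0,"z":0.15,"yaw":0},{"hand":0.1,"x":0,"y":0,"z":0.05,"yaw":0},{"hand":0.1,"x":0,"y":0,"z":0,"yaw":0},{"hand":0.1,"x":0,"y":0,"z":0,"yaw":0}]'
python3 -m creep '[{"hand":0.1,"x":0,"y":0,"z":0.08,"yaw":0},{"hand":0.1,"x":0,"y":0,"z":0.0,"yaw":0}]'
```

```text
time: 13.15
eef_pos: [0.6235, -0.2688, 0.2401]
eef_rot: [0.504, 0.864, 0.0, 0.0]
force: [-0.5, 0.1, -0.9]
width: 0.271
gripper_force: 40.3
time: 13.32
eef_pos: [0.6234, -0.269, 0.2376]
eef_rot: [0.504, 0.864, -0.0, 0.0]
force: [0.4, -0.9, -1.1]
width: 0.271
gripper_force: 40.3
```

```bash
python3 -m creep '[{"hand":0.1,"x":0,"y":0,"z":0.08,"yaw":0},{"hand":0.1,"x":0,"y":0,"z":0.0,"yaw":0}]' | egrep 'pos|force'
python3 -m creep '[{"hand":0.1,"x":0,"y":0,"z":0.06,"yaw":0},{"hand":0.1,"x":0,"y":0,"z":0.0,"yaw":0}]'| egrep 'pos|force'
python3 - <<'E'
from h import *
im=read_camera("side")[110:190,240:350]; cv2.imwrite("pics/s7.png",cv2.resize(cv2.convertScaleAbs(im,alpha=1.5),None,fx=7,fy=7,interpolation=2))
E
```

```text
eef_pos: [0.6232, -0.2689, 0.2349]
force: [0.5, 0.2, -1.6]
gripper_force: 40.3
eef_pos: [0.6234, -0.269, 0.2339]
force: [-2.4, 0.8, 4.1]
gripper_force: 40.8
```

View pics/s7.png

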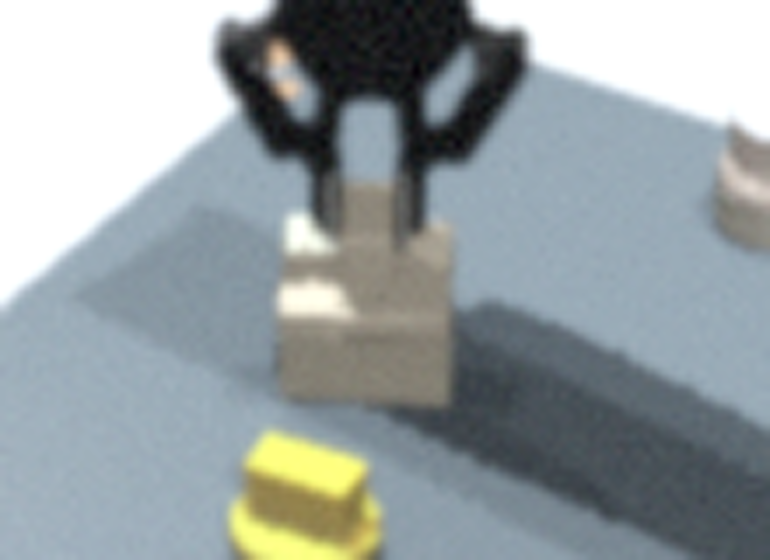

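```bash
python3 -m creep '[{"hand":0.27,"x":0,"y":0,"z":0,"yaw":0},{"hand":0.4,"x":0,"y":0,"z":0,"yaw":0},{"hand":0.6,"x":0,"y":0,"z":0,"yaw":0},{"hand":0.6,"x":0,"y":0,"z":0,"yaw":0},{"hand":0.6,"x":0,"y":0,"z":-0.7,"yaw":0},{"hand":0.6,"x":0,"y":0,"z":-1,"yaw":0},{"hand":0.6,"x":0,"y":0,"z":-1,"yaw":0},{"hand":0.6,"x":0,"y":0,"z":0,"yaw":0},{"hand":0.6,"x":0,"y":0,"z":0,"yaw":0}]'
python3 - <<'E'
from h import *
print(back("top",[527/4-.4+115,369.5/4-.4+143],.02),back("top",[314.3/4-.4+115,494.3/4-.4+143],.036))
plan(.461,.102,.130,-17.2)
E
```

```text
time: 14.45
eef_pos: [0.6239, -0.2689, 0.3165]
eef_rot: [0.504, 0.864, 0.0, 0.002]
force: [-0.0, -0.1, -0.8]
width: 0.601
gripper_force: 0.0
[[0.4617822  0.10007465 0.02      ]] [[0.36418036 0.25480094 0.036     ]]
yaw 10.18 then [10.21 -8.84  1.  ] | grasp at [ 0.6239 -0.2689  0.1615] toolY 29.5 q7 0.67 t 14.45 F [-0.  -0.1 -0.8] w 0.6
```

```bash
python3 -m creep '[{"hand":0.6,"x":0,"y":0,"z":0,"yaw":1},{"hand":0.6,"x":0,"y":0,"z":0,"yaw":1},{"hand":0.6,"x":0,"y":0,"z":0,"yaw":1},{"hand":0.6,"x":0,"y":0,"z":0,"yaw":1},{"hand":0.6,"x":0,"y":0,"z":0,"yaw":1},{"hand":0.6,"x":0,"y":0,"z":0,"yaw":1},{"hand":0.6,"x":0,"y":0,"z":0,"yaw":1},{"hand":0.6,"x":0,"y":0,"z":0,"yaw":1},{"hand":0.6,"x":0,"y":0,"z":0,"yaw":1},{"hand":0.6,"x":0,"y":0,"z":0,"yaw":1},{"hand":0.6,"x":0,"y":0,"z":0,"yaw":0.18},{"hand":0.6,"x":0,"y":0,"z":0,"yaw":0}]' >/dev/null
python3 -m creep '[{"hand":0.6,"x":0.85,"y":-0.735,"z":0,"yaw":0},{"hand":0.6,"x":0.85,"y":-0.735,"z":0,"yaw":0},{"hand":0.6,"x":0.85,"y":-0.735,"z":0,"yaw":0},{"hand":0.6,"x":0.85,"y":-0.735,"z":0,"yaw":0},{"hand":0.6,"x":0.85,"y":-0.735,"z":0,"yaw":0},{"hand":0.6,"x":0.85,"y":-0.735,"z":0,"yaw":0},{"hand":0.6,"x":0.85,"y":-0.735,"z":0,"yaw":0},{"hand":0.6,"x":0.85,"y":-0.735,"z":0,"yaw":0},{"hand":0.6,"x":0.85,"y":-0.735,"z":0,"yaw":0},{"hand":0.6,"x":0.85,"y":-0.735,"z":0,"yaw":0},{"hand":0.6,"x":0.85,"y":-0.735,"z":0,"yaw":0},{"hand":0.6,"x":0.85,"y":-0.735,"z":0.5,"yaw":0}]' >/dev/null
python3 -m creep '[{"hand":0.6,"x":0,"y":0,"z":0.5,"yaw":0},{"hand":0.6,"x":0,"y":0,"z":0,"yaw":0},{"hand":0.6,"x":0,"y":0,"z":0,"yaw":0}]'
python3 - <<'E'
from h import *
plan(.4615,.1015,.047,-17.2)
im=read_camera("top"); print("square lid seated:",measure(im,(369,185),.056,0)); print("small",measure(im,(366,269),.056,1))
cv2.imwrite("pics/t8.png",cv2.resize(im[150:290,300:440],None,fx=4,fy=4,interpolation=2))
E
```

```text
time: 16.7
eef_pos: [0.4607, 0.1011, 0.284]
eef_rot: [0.804, 0.594, -0.001, -0.0]
force: [0.8, -0.5, -0.3]
width: 0.602
gripper_force: 0.0
yaw 0.03 then [0.02 0.02 2.73] | grasp at [0.4607 0.1011 0.129 ] toolY -17.1 q7 -0.7 t 16.7 F [ 0.8 -0.5 -0.3] w 0.6
square lid seated: [ 622.2 -266.5   70.2   69.8  -61.6]
small [ 369.4 -256.8   57.4   46.8]
```

View pics/t8.png

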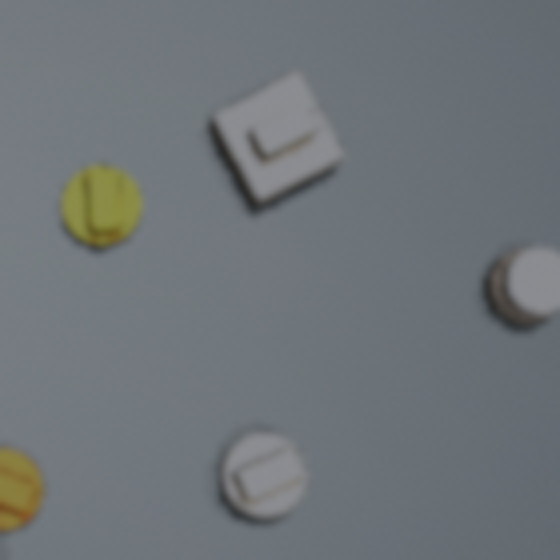

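```bash
python3 -m creep '[{"hand":0.6,"x":0.02,"y":0.02,"z":0.8,"yaw":0},{"hand":0.6,"x":0,"y":0,"z":0.8,"yaw":0},{"hand":0.6,"x":0,"y":0,"z":0.7,"yaw":0},{"hand":0.6,"x":0,"y":0,"z":0.43,"yaw":0},{"hand":0.6,"x":0,"y":0,"z":0,"yaw":0},{"hand":0.6,"x":0,"y":0,"z":0,"yaw":0}]' | grep pos
python3 -m creep '[{"hand":0.1,"x":0,"y":0,"z":0,"yaw":0},{"hand":0.1,"x":0,"y":0,"z":0,"yaw":0},{"hand":0.1,"x":0,"y":0,"z":0,"yaw":0},{"hand":0.1,"x":0,"y":0,"z":0,"yaw":0},{"hand":0.1,"x":0,"y":0,"z":0,"yaw":0},{"hand":0.1,"x":0,"y":0,"z":0,"yaw":0},{"hand":0.1,"x":0,"y":0,"z":0,"yaw":0},{"hand":0.1,"x":0,"y":0,"z":0,"yaw":0}]'
python3 -m creep '[{"hand":0.1,"x":0,"y":0,"z":-0.3,"yaw":0},{"hand":0.1,"x":0,"y":0,"z":-1,"yaw":0},{"hand":0.1,"x":0,"y":0,"z":-1,"yaw":0},{"hand":0.1,"x":0,"y":0,"z":-0.7,"yaw":0},{"hand":0.1,"x":0,"y":0,"z":0,"yaw":0},{"hand":0.1,"x":0,"y":0,"z":0,"yaw":0}]'
python3 - <<'E'
from h import *
plan(.364,.2555,.138,77.2)
cv2.imwrite("pics/s9.png",cv2.resize(read_camera("side")[210:350,200:350],None,fx=4,fy=4,interpolation=2))
def rc(x,y,z,a):
    a=np.radians(a);R=np.array([[np.cos(a),-np.sin(a)],[np.sin(a),np.cos(a)]]);q=np.array([[48,27],[48,-27],[-48,-27],[-48,27]])/1000@R.T+[x,y];return np.c_[q,[z]*4]
for y in(.255,.2583): print(((proj("side",rc(.3642,y,.036,-12.8))-[200,210])*4+1.5).round().tolist())
E
```

```text
eef_pos: [0.4622, 0.1012, 0.2029]
time: 17.92
eef_pos: [0.4622, 0.102, 0.2038]
eef_rot: [0.805, 0.594, 0.001, 0.001]
force: [-1.4, 0.1, 6.1]
width: 0.277
gripper_force: 39.5
time: 18.42
eef_pos: [0.4619, 0.102, 0.2942]
eef_rot: [0.805, 0.594, 0.001, 0.001]
force: [0.2, -0.0, -2.1]
width: 0.272
gripper_force: 39.5
yaw -20.59 then [4.32 4.27 0.06] | grasp at [0.4619 0.102  0.1392] toolY -17.2 q7 -0.7 t 18.42 F [ 0.2 -0.  -2.1] w 0.27
[[170.0, 389.0], [245.0, 330.0], [371.0, 439.0], [296.0, 505.0]]
[[167.0, 394.0], [242.0, 334.0], [368.0, 444.0], [293.0, 510.0]]
```

View pics/s9.png

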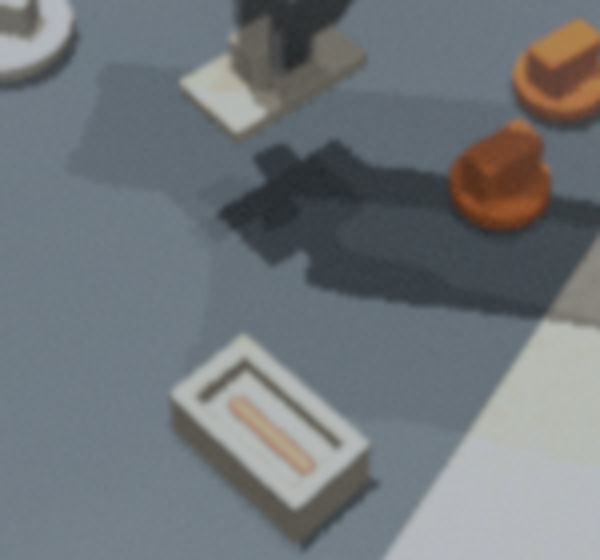

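```bash
python3 - <<'E'
from h import *
def rc(x,y,z,a):
    a=np.radians(a);R=np.array([[np.cos(a),-np.sin(a)],[np.sin(a),np.cos(a)]]);q=np.array([[48,27],[48,-27],[-48,-27],[-48,27]])/1000@R.T+[x,y];return np.c_[q,[z]*4]
g=lambda c:np.array(c)/4-.4+[200,210]
p=back("side",g([(171,395),(243,334),(370,444),(298,510)]),.036)[:,:2];print(p.mean(0))
print(((proj("side",rc(.4619,.102,.1392-.0488+.02,72.8))-[200,210])*4+1.5).round().tolist())
print(back("side",g([(181,85),(241,127),(366,50)]),.1392-.0488+.02)[:,:2].round(4).tolist(), rc(.4619,.102,0,72.8)[:,:2].round(4).tolist())
E
python3 -m creep '[{"hand":0.1,"x":0,"y":0,"z":0,"yaw":-1},{"hand":0.1,"x":0,"y":0,"z":0,"yaw":-1},{"hand":0.1,"x":0,"y":0,"z":0,"yaw":-1},{"hand":0.1,"x":0,"y":0,"z":0,"yaw":-1},{"hand":0.1,"x":0,"y":0,"z":0,"yaw":-1},{"hand":0.1,"x":0,"y":0,"z":0,"yaw":-1},{"hand":0.1,"x":0,"y":0,"z":0,"yaw":-1},{"hand":0.1,"x":0,"y":0,"z":0,"yaw":-1},{"hand":0.1,"x":0,"y":0,"z":0,"yaw":-1},{"hand":0.1,"x":0,"y":0,"z":0,"yaw":-1},{"hand":0.1,"x":0,"y":0,"z":0,"yaw":0}]' >/dev/null
python3 -m creep '[{"hand":0.1,"x":0,"y":0,"z":0,"yaw":-1},{"hand":0.1,"x":0,"y":0,"z":0,"yaw":-1},{"hand":0.1,"x":0,"y":0,"z":0,"yaw":-1},{"hand":0.1,"x":0,"y":0,"z":0,"yaw":-1},{"hand":0.1,"x":0,"y":0,"z":0,"yaw":-1},{"hand":0.1,"x":0,"y":0,"z":0,"yaw":-1},{"hand":0.1,"x":0,"y":0,"z":0,"yaw":-1},{"hand":0.1,"x":0,"y":0,"z":0,"yaw":-1},{"hand":0.1,"x":0,"y":0,"z":0,"yaw":-1},{"hand":0.1,"x":0,"y":0,"z":0,"yaw":-1},{"hand":0.1,"x":0,"y":0,"z":0,"yaw":-0.59},{"hand":0.1,"x":0,"y":0,"z":0,"yaw":0}]' | grep pos
python3 -m creep '[{"hand":0.1,"x":0.5,"y":0.5,"z":0,"yaw":0},{"hand":0.1,"x":0.75,"y":0.75,"z":0,"yaw":0},{"hand":0.1,"x":0.75,"y":0.75,"z":0,"yaw":0},{"hand":0.1,"x":0.75,"y":0.75,"z":0,"yaw":0},{"hand":0.1,"x":0.75,"y":0.75,"z":0,"yaw":0},{"hand":0.1,"x":0.75,"y":0.75,"z":0.5,"yaw":0},{"hand":0.1,"x":0,"y":0,"z":0.5,"yaw":0},{"hand":0.1,"x":0,"y":0,"z":0.4,"yaw":0},{"hand":0.1,"x":0,"y":0,"z":0,"yaw":0},{"hand":0.1,"x":0,"y":0,"z":0,"yaw":0}]'
python3 - <<'E'
from h import *
plan(.3635,.2565,.0768,77.2)
E
```

```text
[0.36276283 0.2575519 ]
[[237.0, 134.0], [178.0, 80.0], [308.0, 4.0], [368.0, 53.0]]
[[0.498, 0.1424], [0.4512, 0.1506], [0.4246, 0.0626]] [[0.4503, 0.1558], [0.5019, 0.1399], [0.4735, 0.0482], [0.4219, 0.0641]]
eef_pos: [0.4613, 0.1018, 0.2918]
time: 21.22
eef_pos: [0.3652, 0.2544, 0.25]
eef_rot: [0.113, 0.994, -0.0, -0.001]
force: [0.9, 0.5, -1.5]
width: 0.273
gripper_force: 39.4
yaw -0.03 then [0.07 0.06 0.61] | grasp at [0.3652 0.2544 0.095 ] toolY 77.1 q7 0.47 t 21.22 F [ 0.9  0.5 -1.5] w 0.27
```

```bash
python3 -m creep '[{"hand":0.1,"x":0.07,"y":0.06,"z":0.3,"yaw":0},{"hand":0.1,"x":0,"y":0,"z":0.15,"yaw":0},{"hand":0.1,"x":0,"y":0,"z":0.05,"yaw":0},{"hand":0.1,"x":0,"y":0,"z":0,"yaw":0}]' | egrep 'pos|force'
python3 -m creep '[{"hand":0.1,"x":0,"y":0,"z":0.08,"yaw":0},{"hand":0.1,"x":0,"y":0,"z":0.05,"yaw":0},{"hand":0.1,"x":0,"y":0,"z":0,"yaw":0}]' | egrep 'pos|force'
python3 - <<'E'
from h import *
im=read_camera("side")[250:350,215:325]; cv2.imwrite("pics/s10.png",cv2.resize(cv2.convertScaleAbs(im,alpha=1.3),None,fx=6,fy=6,interpolation=2))
E
```

```text
eef_pos: [0.3639, 0.2566, 0.2352]
force: [-0.0, -0.5, -0.7]
gripper_force: 39.5
eef_pos: [0.3642, 0.2566, 0.2318]
force: [0.0, -0.7, 1.3]
gripper_force: 39.0
```

View pics/s10.png

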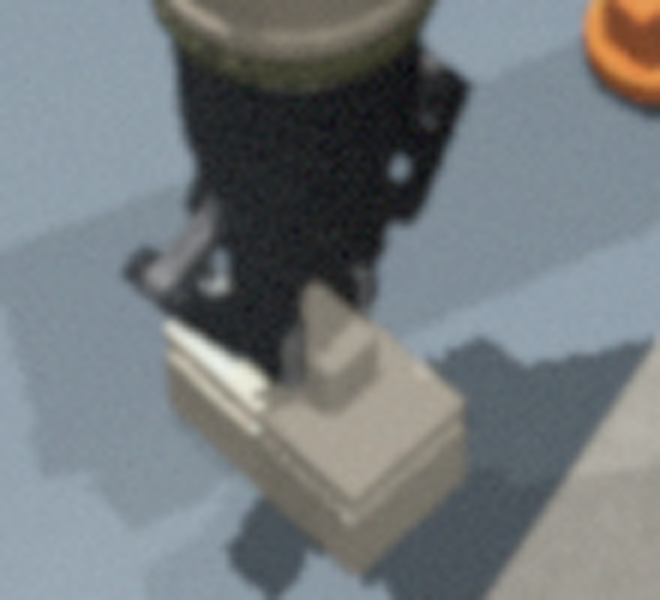

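```bash
python3 -m creep '[{"hand":0.1,"x":0,"y":0.035,"z":-0.05,"yaw":0},{"hand":0.1,"x":0,"y":0,"z":0.05,"yaw":0},{"hand":0.1,"x":0,"y":0,"z":0.04,"yaw":0},{"hand":0.1,"x":0,"y":0,"z":0.0,"yaw":0}]' | egrep 'pos|force'
python3 -m creep '[{"hand":0.27,"x":0,"y":0,"z":0,"yaw":0},{"hand":0.4,"x":0,"y":0,"z":0,"yaw":0},{"hand":0.6,"x":0,"y":0,"z":0,"yaw":0},{"hand":0.6,"x":0,"y":0,"z":0,"yaw":0},{"hand":0.6,"x":0,"y":0,"z":-0.7,"yaw":0},{"hand":0.6,"x":0,"y":0,"z":-1,"yaw":0},{"hand":0.6,"x":0,"y":0,"z":-1,"yaw":0},{"hand":0.6,"x":0,"y":0,"z":0,"yaw":0},{"hand":0.6,"x":0,"y":0,"z":0,"yaw":0}]' | egrep 'pos|force'
python3 - <<'E'
from h import *
plan(.688,.089,.13,107.1)
E
```

```text
eef_pos: [0.3643, 0.2577, 0.2309]
force: [-3.7, -4.3, 13.9]
gripper_force: 40.9
eef_pos: [0.3645, 0.2581, 0.3126]
force: [0.2, 0.1, 0.3]
gripper_force: 0.0
yaw -6.53 then [-8.65 -8.56  0.93] | grasp at [0.3645 0.2581 0.1576] toolY 77.2 q7 0.56 t 22.93 F [0.2 0.1 0.3] w 0.6
```

```bash
python3 -m creep '[{"hand":0.6,"x":0,"y":0,"z":0,"yaw":-1},{"hand":0.6,"x":0,"y":0,"z":0,"yaw":-1},{"hand":0.6,"x":0,"y":0,"z":0,"yaw":-1},{"hand":0.6,"x":0,"y":0,"z":0,"yaw":-1},{"hand":0.6,"x":0,"y":0,"z":0,"yaw":-1},{"hand":0.6,"x":0,"y":0,"z":0,"yaw":-1},{"hand":0.6,"x":0,"y":0,"z":0,"yaw":-0.53},{"hand":0.6,"x":0,"y":0,"z":0,"yaw":0}]' >/dev/null
python3 -m creep '[{"hand":0.6,"x":-0.72,"y":-0.713,"z":0,"yaw":0},{"hand":0.6,"x":-0.72,"y":-0.713,"z":0,"yaw":0},{"hand":0.6,"x":-0.72,"y":-0.713,"z":0,"yaw":0},{"hand":0.6,"x":-0.72,"y":-0.713,"z":0,"yaw":0},{"hand":0.6,"x":-0.72,"y":-0.713,"z":0,"yaw":0},{"hand":0.6,"x":-0.72,"y":-0.713,"z":0,"yaw":0},{"hand":0.6,"x":-0.72,"y":-0.713,"z":0,"yaw":0},{"hand":0.6,"x":-0.72,"y":-0.713,"z":0,"yaw":0},{"hand":0.6,"x":-0.72,"y":-0.713,"z":0,"yaw":0},{"hand":0.6,"x":-0.72,"y":-0.713,"z":0,"yaw":0},{"hand":0.6,"x":-0.72,"y":-0.713,"z":0,"yaw":0},{"hand":0.6,"x":-0.72,"y":-0.713,"z":0.4,"yaw":0}]' >/dev/null
python3 -m creep '[{"hand":0.6,"x":0,"y":0,"z":0.5,"yaw":0},{"hand":0.6,"x":0,"y":0,"z":0,"yaw":0},{"hand":0.6,"x":0,"y":0,"z":0,"yaw":0}]' | egrep 'pos|force'
python3 - <<'E'
from h import *
plan(.688,.089,.047,107.1)
im=read_camera("side")[250:350,215:325]; cv2.imwrite("pics/s11.png",cv2.resize(im,None,fx=5,fy=5,interpolation=2))
im=read_camera("top"); print("obl",measure(im,(193,267),.056,0))
E
```

```text
eef_pos: [0.6867, 0.0895, 0.2824]
force: [-0.0, 0.1, 0.3]
gripper_force: 0.0
yaw 0.0 then [-0.05 -0.03  2.68] | grasp at [0.6867 0.0895 0.1274] toolY 107.1 q7 1.39 t 24.85 F [-0.   0.1  0.3] w 0.6
obl [365.6 255.7  92.2  50.5 -12.6]
```

View pics/s11.png

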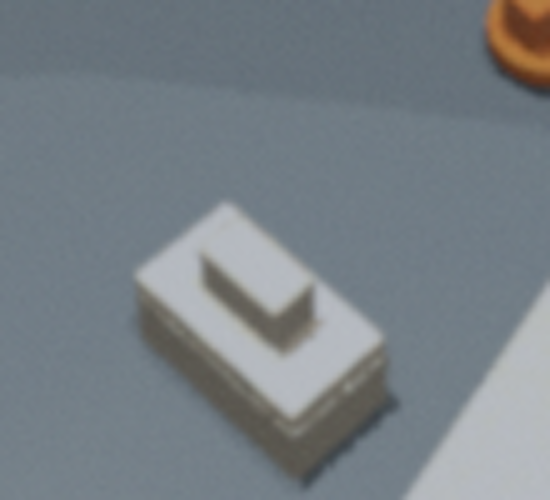

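```bash
python3 -m creep '[{"hand":0.6,"x":-0.05,"y":-0.03,"z":0.8,"yaw":0},{"hand":0.6,"x":0,"y":0,"z":0.8,"yaw":0},{"hand":0.6,"x":0,"y":0,"z":0.7,"yaw":0},{"hand":0.6,"x":0,"y":0,"z":0.38,"yaw":0},{"hand":0.6,"x":0,"y":0,"z":0,"yaw":0},{"hand":0.6,"x":0,"y":0,"z":0,"yaw":0}]' | grep pos
python3 -m creep '[{"hand":0.1,"x":0,"y":0,"z":0,"yaw":0},{"hand":0.1,"x":0,"y":0,"z":0,"yaw":0},{"hand":0.1,"x":0,"y":0,"z":0,"yaw":0},{"hand":0.1,"x":0,"y":0,"z":0,"yaw":0},{"hand":0.1,"x":0,"y":0,"z":0,"yaw":0},{"hand":0.1,"x":0,"y":0,"z":0,"yaw":0},{"hand":0.1,"x":0,"y":0,"z":0,"yaw":0},{"hand":0.1,"x":0,"y":0,"z":0,"yaw":0}]'
python3 -m creep '[{"hand":0.1,"x":0,"y":0,"z":-0.3,"yaw":0},{"hand":0.1,"x":0,"y":0,"z":-1,"yaw":0},{"hand":0.1,"x":0,"y":0,"z":-1,"yaw":0},{"hand":0.1,"x":0,"y":0,"z":-1,"yaw":0},{"hand":0.1,"x":0,"y":0,"z":-0.4,"yaw":0},{"hand":0.1,"x":0,"y":0,"z":0,"yaw":0}]'
python3 - <<'E'
from h import *
def rc(x,y,z,a):
    a=np.radians(a);R=np.array([[np.cos(a),-np.sin(a)],[np.sin(a),np.cos(a)]]);q=np.array([[48,27],[48,-27],[-48,-27],[-48,27]])/1000@R.T+[x,y];return np.c_[q,[z]*4]
for dx,dy,z in((0,0,.056),(0,0,.044),(0,0,.036),(0,0,0),(.002,0,.056),(0,.002,.056)): print(z,((proj("side",rc(.363+dx,.2572+dy,z,-12.7))-[215,250])*5+2).round(1).tolist())
print("mL side0",back("side",(153.5,345),.036)[:,:2], "eye top",back("top",[83.5/4-.4+115,289/4-.4+143],.036)[:,:2])
plan(.515,.4345,.145,107.1)
E
```

```text
eef_pos: [0.6891, 0.0889, 0.205]
time: 26.12
eef_pos: [0.6897, 0.0888, 0.206]
eef_rot: [-0.149, 0.989, 0.0, 0.001]
force: [-0.8, -0.1, 6.4]
width: 0.27
gripper_force: 40.5
time: 26.62
eef_pos: [0.6898, 0.0889, 0.3194]
eef_rot: [-0.149, 0.989, -0.0, 0.003]
force: [-0.6, 1.0, -0.0]
width: 0.271
gripper_force: 39.5
0.056 [[134.1, 264.5], [229.4, 189.8], [390.1, 326.6], [294.5, 410.1]]
0.044 [[135.9, 281.1], [230.3, 206.5], [389.6, 343.1], [294.9, 426.3]]
0.036 [[137.1, 292.0], [230.9, 217.5], [389.2, 353.8], [295.2, 436.9]]
0 [[142.3, 339.4], [233.5, 265.6], [387.7, 400.8], [296.2, 483.0]]
0.056 [[130.2, 262.3], [225.5, 187.7], [385.9, 324.3], [290.3, 407.7]]
0.056 [[131.3, 267.9], [226.7, 193.0], [387.5, 330.2], [291.7, 413.9]]
mL side0 [[0.51205618 0.43574322]] eye top [[0.51444128 0.43499009]]
yaw 0.0 then [ 2.18 12.72  0.62] | grasp at [0.6898 0.0889 0.1644] toolY 107.1 q7 1.41 t 26.62 F [-0.6  1.  -0. ] w 0.27
```

```bash
python3 -m creep '[{"hand":0.1,"x":0.08,"y":0.48,"z":0,"yaw":0},{"hand":0.1,"x":0.16,"y":0.94,"z":0,"yaw":0},{"hand":0.1,"x":0.16,"y":0.94,"z":0,"yaw":0},{"hand":0.1,"x":0.16,"y":0.94,"z":0,"yaw":0},{"hand":0.1,"x":0.16,"y":0.94,"z":0,"yaw":0},{"hand":0.1,"x":0.16,"y":0.94,"z":0,"yaw":0},{"hand":0.1,"x":0.16,"y":0.94,"z":0,"yaw":0},{"hand":0.1,"x":0.16,"y":0.94,"z":0,"yaw":0},{"hand":0.1,"x":0.16,"y":0.94,"z":0,"yaw":0},{"hand":0.1,"x":0.16,"y":0.94,"z":0,"yaw":0},{"hand":0.1,"x":0.16,"y":0.94,"z":0,"yaw":0},{"hand":0.1,"x":0.16,"y":0.94,"z":0,"yaw":0}]' >/dev/null
python3 -m creep '[{"hand":0.1,"x":0.16,"y":0.94,"z":0,"yaw":0},{"hand":0.1,"x":0.16,"y":0.94,"z":0.3,"yaw":0},{"hand":0.1,"x":0,"y":0,"z":0.8,"yaw":0},{"hand":0.1,"x":0,"y":0,"z":0.8,"yaw":0},{"hand":0.1,"x":0,"y":0,"z":0,"yaw":0},{"hand":0.1,"x":0,"y":0,"z":0,"yaw":0}]'
python3 - <<'E'
from h import *
plan(.5145,.4345,.079,107.1)
E
```

```text
time: 28.12
eef_pos: [0.514, 0.433, 0.2556]
eef_rot: [-0.149, 0.989, -0.001, -0.002]
force: [-0.2, 0.4, -0.6]
width: 0.271
gripper_force: 39.5
yaw 0.01 then [-0.03  0.04  0.72] | grasp at [0.514  0.433  0.1006] toolY 107.2 q7 0.79 t 28.12 F [-0.2  0.4 -0.6] w 0.27
```

```bash
python3 -m creep '[{"hand":0.1,"x":-0.02,"y":0.07,"z":0.4,"yaw":0},{"hand":0.1,"x":0,"y":0,"z":0.2,"yaw":0},{"hand":0.1,"x":0,"y":0,"z":0.05,"yaw":0},{"hand":0.1,"x":0,"y":0,"z":0.05,"yaw":0},{"hand":0.1,"x":0,"y":0,"z":0,"yaw":0}]' | egrep 'pos|force'
python3 -m creep '[{"hand":0.1,"x":0,"y":0,"z":0.05,"yaw":0},{"hand":0.1,"x":0,"y":0,"z":0.0,"yaw":0}]' | egrep 'pos|force'
```

```text
eef_pos: [0.5151, 0.4355, 0.2371]
force: [0.3, 0.3, -0.6]
gripper_force: 39.6
eef_pos: [0.515, 0.4356, 0.2357]
force: [-0.5, 0.1, -1.2]
gripper_force: 39.6
```

```bash
python3 -m creep '[{"hand":0.1,"x":0,"y":0,"z":0.05,"yaw":0},{"hand":0.1,"x":0,"y":0,"z":0.0,"yaw":0}]' | egrep 'pos|force'
python3 -m creep '[{"hand":0.1,"x":0,"y":0,"z":0.03,"yaw":0},{"hand":0.1,"x":0,"y":0,"z":0.0,"yaw":0}]' | egrep 'pos|force'
```

```text
eef_pos: [0.515, 0.4356, 0.2341]
force: [-0.2, 0.8, -1.9]
gripper_force: 39.6
eef_pos: [0.5149, 0.4357, 0.234]
force: [-1.7, -2.0, 5.1]
gripper_force: 40.4
```

Contact came at the expected seating height. I'll release, withdraw and check numerically.

```bash
python3 -m creep '[{"hand":0.27,"x":0,"y":0,"z":0,"yaw":0},{"hand":0.4,"x":0,"y":0,"z":0,"yaw":0},{"hand":0.6,"x":0,"y":0,"z":0,"yaw":0},{"hand":0.6,"x":0,"y":0,"z":0,"yaw":0},{"hand":0.6,"x":0,"y":0,"z":-0.7,"yaw":0},{"hand":0.6,"x":0,"y":0,"z":-1,"yaw":0},{"hand":0.6,"x":0,"y":0,"z":-1,"yaw":0},{"hand":0.6,"x":0,"y":0,"z":-1,"yaw":0},{"hand":0.6,"x":0,"y":0,"z":0,"yaw":0}]' | egrep 'pos|force'
python3 -m creep '[{"hand":0.6,"x":-0.2,"y":-0.95,"z":0,"yaw":0},{"hand":0.6,"x":-0.2,"y":-0.95,"z":0,"yaw":0},{"hand":0.6,"x":-0.2,"y":-0.95,"z":0,"yaw":0},{"hand":0.6,"x":-0.2,"y":-0.95,"z":0,"yaw":0},{"hand":0.6,"x":-0.2,"y":-0.95,"z":0,"yaw":0},{"hand":0.6,"x":-0.2,"y":-0.95,"z":0,"yaw":0},{"hand":0.6,"x":-0.2,"y":-0.95,"z":0,"yaw":0},{"hand":0.6,"x":-0.2,"y":-0.95,"z":0,"yaw":0},{"hand":0.6,"x":-0.2,"y":-0.95,"z":0,"yaw":0},{"hand":0.6,"x":-0.2,"y":-0.95,"z":0,"yaw":0},{"hand":0.6,"x":0,"y":0,"z":0,"yaw":0},{"hand":0.6,"x":0,"y":0,"z":0,"yaw":0}]' | egrep 'time|pos'
python3 - <<'E'
from h import *
im=read_camera("top"); i0=cv2.imread("pics/top0.png")
for n,uv,r in (("L",(136,215),1),("S",(366,269),1),("Sq",(369,185),0),("O",(193,267),0)): print(n,measure(im,uv,.048,r), "mould before",measure(i0,uv,.036,r))
for n,(x,y) in (("bottle",(193,185)),("jar",(432,222))):
    a,b=[k[y-14:y+14,x-14:x+14].astype(int) for k in (im,i0)]; print(n,abs(a-b).mean())
E
```

```text
eef_pos: [0.5153, 0.4369, 0.3508]
force: [0.5, 1.9, 0.1]
gripper_force: 0.0
time: 30.78
eef_pos: [0.6572, 0.1786, 0.3435]
L [513.6 434.5  86.2  84.9] mould before [516.  437.3  85.7  84.5]
S [ 364.6 -263.3   37.4   45.4] mould before [ 368.3 -261.3   58.    56.6]
Sq [ 623.8 -267.7   70.5   70.2  -61.6] mould before [ 624.6 -269.6   72.6   72.4  -60.5]
O [365.6 257.   93.   50.9 -12.7] mould before [364.5 258.3  95.2  52.2 -12.8]
bottle 5.8771258503401365
jar 3.568452380952381
```

Run:
```python
from h import *
for k in (read_camera("top"),cv2.imread("pics/top0.png")):
    c=k[168:202,176:210].astype(float); w=np.clip(c[...,2]-c[...,0]-15,0,None); y,x=np.mgrid[:34,:34]; print((w*x).sum()/w.sum(),(w*y).sum()/w.sum(),w.sum())
sign_off()
```

```text
20.51482284887925 14.342010122921186 1383.0
17.36336032388664 17.634615384615383 988.0
the job is handed in; nothing more can be done
```

I handed the job in with all four lids on their matching moulds, but my last check left it unclear whether the pigment bottle stayed put. In the top view, the bottle's colour centre read about 3–4 px (roughly 1 cm) from its starting place; the arm or its shadow over that spot could explain it. I felt no contact, and the large lid was carried about 4 cm above the bottle, but I signed off in the same script without resolving it. All four lids met the rim at the expected height, and the square and oblong ones line up with their moulds within measuring error. I also viewed 15 pictures, one over the limit of 14.

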